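Clear the sprue offcuts and close a one-hand bar clamp on a glued housing

ROBOT

A 6-joint arm with a two-finger parallel gripper is mounted at the origin on the work surface. World frame = base frame: x ahead of the robot, y to its left, z up, the work surface at z = 0. Lengths are in mm, angles in rad, forces in N, time in s.
With the tool pointing down it reaches from about 275 to 1000 mm from the base axis. Payload 8.4 kg.
Tool frame: the origin (TCP) lies between the finger pads; the fingertips stand 22 mm ahead of it and the grasp point (between the pads) lies 3 mm ahead of it; z points along the fingers, y is the line along which they close (so a half turn about z gives the same grasp; the last joint's range is limited). The gripper opens to 85 mm and grips with 20 to 120 N. Pads are 22 mm wide; open, the fingers measure 114 mm over their backs; the gripper's body (76 mm by 85 mm) begins 54 mm behind the grasp point. The pads swing forward as they close: fully open they stand 13 mm farther back than shut.
Start: joints at [1.239, 0.353, 1.633, -0, 1.155, -0.002], TCP at [202.407, 591.32, 253.281] pointing down, gripper open.
Joint ranges: [-2.63, 2.63], [-0.92, 2.1], [0.06, 2.66], [-1.3, 4.44], [0, 2.69], [-3.02, 3.02]. Speed limits (rad/s): [2.22, 2.22, 2.79, 3.14, 3.14, 3.14].

INTERFACE

Orientations are given as [roll, pitch, yaw] about the fixed x, y, z axes, in that order (R = Rz(yaw) Ry(pitch) Rx(roll)).
In Python, from rig import r, grab_frame gives the robot as it stands.
- The arm moves only by the shell command python3 -m inch 'ROWS' [FORCE]. ROWS is JSON, a list of rows, each a list of 7 numbers: the turn, a rotation vector about the tool's x, y, z as a fraction of full scale, then the shift along the tool's x, y, z as a fraction of full scale, then the closure, from 0 (fully open) to 1 (shut). In form: [[rx, ry, rz, dx, dy, dz, fingers], ...]. A call has 1 to 8 rows; each row shifts and turns the commanded pose from where the row before left it, along the tool's axes as they then stand; what a row does not reach is not made up. Full scale, the value 1, is 2.5 cm for a shift and pi rad for a turn. A row lasts 1/12 s, in which the tool goes at most 41.7 mm and 7.16 degrees, less where a joint would pass 70% of its speed; a pose out of reach is approached as far as the arm can. A call with a number of a shift or a turn outside -1 to 1 is refused whole. A call with a gripper value outside its range is refused whole. The fingers move at their own pace and stop on an object; FORCE is the grip in N (left out, the last holds). Time passes only in rows, so rows that do not move let the fingers close. It gives the time, the measured TCP pose, the force, the opening and the grip force at its end, in the units of the state.
- r.sense(): the state, without advancing time (a new reading comes with each control period).
- grab_frame(name): name is "side" or "top"; returns a dict with "pixels" (420x560x3 uint8, red, green, blue), "z_map" (420x560 float32, mm along the optical axis (not along the pixel's ray), 0 where there is no reading), "vertical_fov" (degrees; the focal length in pixels is half the picture's height over the tangent of half this angle, whatever the lens; pixels are square), "cx", "cy" (the principal point, pixels), "cam_to_world" (4x4, takes a point from camera to world coordinates). Camera axes: x right, y down, z forward; pixel columns grow to the right and rows downward; lengths in mm; the calibration is good to about 2 mm. A picture is of the moment at which its call begins.
- r.sign_off(): hands the job in; it is judged then, once.
The state is a dict: "clock": time; "qpos": joint angles; "qvel": joint speeds; "joint_efforts": joint torques, N m; "eef_pos": TCP position; "tcp_rot": TCP orientation; "contact_force": force on the tool from outside, world axes, zero at the start; "wrist_torque": the same for the moment, N m; "opening": opening from 0.0 (shut) to 1.0 (fully open); "grasp_force": force on a finger pad.
Only numpy, scipy, OpenCV 4.12 (cv2) and the standard library are available. Lean on these libraries where they do the work, as an engineer would, in place of code of your own. Each camera call takes 0.05 s, during which the arm holds its last target. There are 200 camera calls.

TASK

First clear the two blue plastic offcuts from the clamp's base plate into the red scrap bin. Then pump the orange trigger of the one-hand bar clamp with repeated squeezes, letting it spring back between them, until the far jaw's soft orange pad meets the freshly glued white housing and presses it against the other jaw, gently: the pad gives a few millimetres but is not squashed flat. Finish while holding the trigger squeezed so that the pressure stays on, and leave the other things on the bench where they are.

Things in the scene. Friction and masses are not known exactly. Their poses are not given: they have to be found in the camera images.
- fixture: aluminium base plate 250 (x) by 340 (y) by 12 thick, fixed, with a black one-hand bar clamp lying flat on it. Origin: centre of its underside. In its frame the bar runs along y at x -25, height 45 (18 wide, 8 thick); the head, 76 by 70, top at 66, is centred at x -13, y -75; grip and trigger stick out of it to -x; the jaws reach from the bar to x 56, heights 24 to 60. Far jaw on the +y side
- handle_grip (a point): middle of the fixed black pistol grip, at fixture x -83, y -92, height 45. The grip is 18 thick along the fixture's y, 72 long along x, 30 tall (heights 30 to 60); the head begins 32 mm from this point towards fixture +x. The trigger is on the grip's +y side; nothing stands behind it (-y)
- trigger_grip (a point): middle of the orange blade where it is squeezed (blade 10 thick, 52 long, 26 tall), 88 from its pivot, same fixture x and height as handle_grip within 2. Over the backs of grip and blade it measures 58 here when let go, 34 when fully squeezed: the blade moves 24 towards the grip (fixture -y). The grip stays put, so the middle of a hand that closes on both shifts by 12 per stroke
- trigger (a joint): turn of the trigger, rad: 0 let go, 0.268 fully squeezed. A spring returns it (2.3 N at trigger_grip at first, 3.7 N at the end). Squeezed, it carries the bar along, about 14 mm a full stroke; going back it slips on the bar. Moving the bar takes about 2 N more at the blade; once the pad presses on the housing each further N gives 1.5 to 2 N there
- trigger_blade: the orange blade of the trigger, the part that fingers press on (origin at the trigger's pivot)
- bar (a joint): how far bar and far jaw are drawn in (to fixture -y), m: 0 to 0.012 at the start, about 0.014 more per full stroke, up to 0.09. Stays where it is left and cannot be drawn back, except by what the trigger gives back when let go under load
- pad_face: face of the far jaw's soft orange pad, 56 wide (x) and 32 tall, facing fixture -y. Its origin is far from it: use pad_front
- pad_front (a point): middle of the soft pad's front, at fixture x 21, height 42. At the start it stands 49 to 64 mm from the housing along the fixture's y; it comes in with the bar
- pad (a joint): how far the soft pad is pressed in, m: 0 free, 0.008 squashed flat. Its push grows by 4 N per mm
- head_jaw: the jaw fixed to the head, black with an orange face 56 by 32 looking to fixture +y. Its origin is the fixture's origin
- head_jaw_face (a point): middle of the face of the fixed jaw, at fixture x 21, y -21, height 42
- housing: white plastic power-supply housing with a grey glue seam, 56 (x) by 60 (y) by 46 tall, loose on the plate between the jaws, square to them, 1 to 4 mm off the fixed jaw. Origin: centre of its underside, 110 to 220 g
- offcut_a: blue sprue offcut, a bar 30 (x) by 16 (y) by 18 tall, with two low stubs on top, 14 g. Origin: centre of its underside. Lies on the plate in the gap between housing and far jaw, its long side within 0.15 rad of the fixture's y, at fixture x 31 to 41; its centre is 21 to 31 mm from the housing and at least 21 from the pad
- offcut_b: blue sprue offcut like offcut_a, lying on the plate beyond the tips of the jaws (fixture x 84 to 96), its long side within 0.4 rad of the fixture's x
- scrap_bin: red open bin, 150 by 150 by 85 tall outside, walls 4, fixed to the bench left or right of the plate. Origin: centre of its underside. A grey tray of finished white housings, 150 by 150, 51 tall, is fixed on the other side of the plate
- horn: bystander: steel welding horn standing on the bench, 42 wide, 100 tall. Origin: centre of its underside
- glue_bottle: bystander: small white bottle with a red cap, 36 wide, 85 tall. Origin: centre of its underside
- tape_roll: bystander: yellow tape roll lying flat, 90 wide, 24 high. Origin: centre of its underside
- screwdriver: bystander: screwdriver lying on the bench, 170 long

How it is judged:
By the outcome, as a careful person would: the job done as asked, in the order asked, and still so for the second after the job is handed in, while the arm keeps its last pose, push and grip.
It also fails if it takes over 72 s, if anything falls off the work surface, if the arm or the gripper's body presses on something with over 40 N, if the wrist force passes 120 N, or if a joint passes its speed limit or range.

## Working session

There is one attempt and no reset: what is moved stays moved. The work goes in short steps, Python scripts to look and compute and a shell command to move; the robot and the scene stay as the last step left them, time stands still between calls to the robot, and variables do not carry over. Pictures are saved under pics/ and viewed, at most 10 in all, crops included, and the job is handed in when it is done.

```bash
ls; mkdir -p pics; python3 - <<'E'
from rig import r, grab_frame
import cv2,numpy as np
for n in("top","side"):
    f=grab_frame(n); np.savez(f"pics/{n}0.npz",**f)
    cv2.imwrite(f"pics/{n}0.png",f["pixels"][:,:,::-1])
    print(n,f["vertical_fov"],f["cx"],f["cy"],np.round(f["cam_to_world"],3).tolist())
print(r.sense())
E
```

```text
pics
top 54.87525104755962 281.22963358889234 205.37171318685998 [[-0.019, -0.985, 0.169, 456.328], [-1.0, 0.018, -0.011, 18.794], [0.008, -0.169, -0.986, 939.779], [0.0, 0.0, 0.0, 1.0]]
side 49.41782693516802 288.92056514766864 211.47728653225374 [[-0.999, -0.032, 0.039, 551.533], [-0.051, 0.688, -0.724, 825.732], [-0.003, -0.725, -0.689, 841.902], [0.0, 0.0, 0.0, 1.0]]
{'clock': 0.1, 'qpos': array([ 1.23858395e+00,  3.53589623e-01,  1.63404712e+00, -4.27311717e-05,
        1.15518333e+00, -2.42146851e-03]), 'qvel': array([ 0.00122818, -0.00268099, -0.00251797,  0.00085282, -0.0003682 ,
        0.00116646]), 'joint_efforts': array([ 7.28062096e-04, -6.06356621e+01, -3.42823470e+01, -8.32981164e-05,
        3.90485278e-03,  1.09917136e-05]), 'eef_pos': array([202.30130277, 590.94370228, 252.63543715]), 'tcp_rot': array([-3.14036515e+00,  3.60999602e-05,  2.81181905e+00]), 'contact_force': array([ 0.00131287, -0.48321598,  0.50696812]), 'wrist_torque': array([-0.0134596 , -0.02361281,  0.05681335]), 'grasp_force': 0.0, 'opening': 1.005019859813556}
```

View pics/top0.png

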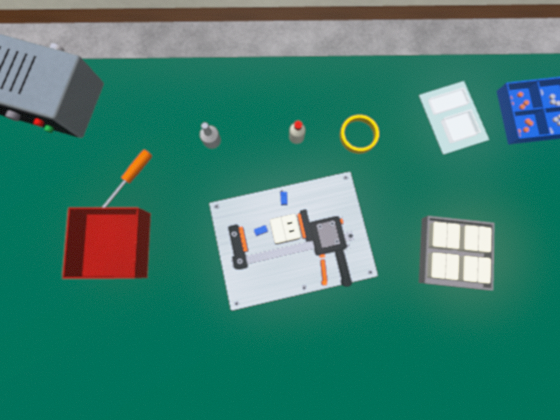

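View pics/side0.png

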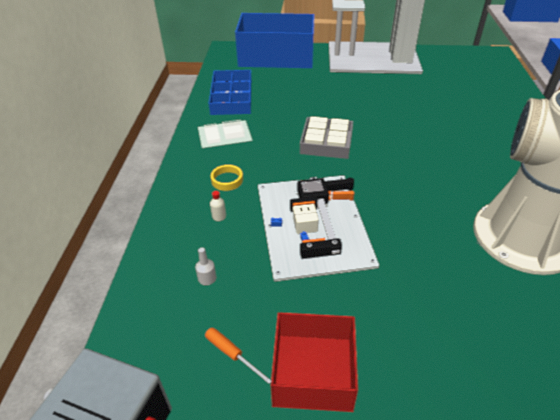

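Top view: plate corners are near (210,204), (351,173), (377,276), (232,309). The grip is at (343,268) and the trigger at (323,268). The offcuts are at (260,230) for a and (284,198) for b, and the bin is at (106,245). In the side view, offcut_a is at (304,237) and offcut_b at (276,222).

```bash
cat > h.py <<'E'
import numpy as np, cv2
def load(n): return dict(np.load(f"pics/{n}.npz"))
def ray(f,uv,z):
    uv=np.atleast_2d(np.float64(uv)); F=f["pixels"].shape[0]/2/np.tan(np.radians(f["vertical_fov"])/2)
    T=f["cam_to_world"]; d=np.c_[(uv[:,0]-f["cx"])/F,(uv[:,1]-f["cy"])/F,np.ones(len(uv))]@T[:3,:3].T
    s=(z-T[2,3])/d[:,2]; return (T[:3,3]+d*s[:,None])
def pts(f):
    v,u=np.mgrid[:f["z_map"].shape[0],:f["z_map"].shape[1]]; F=f["pixels"].shape[0]/2/np.tan(np.radians(f["vertical_fov"])/2)
    Z=f["z_map"]; P=np.stack([(u-f["cx"])/F*Z,(v-f["cy"])/F*Z,Z],-1); T=f["cam_to_world"]
    return P@T[:3,:3].T+T[:3,3]
def hsv(f): return cv2.cvtColor(f["pixels"],cv2.COLOR_RGB2HSV)
def blobs(m,lo=15):
    cs,_=cv2.findContours(m.astype(np.uint8),cv2.RETR_EXTERNAL,cv2.CHAIN_APPROX_NONE)
    return [c for c in cs if cv2.contourArea(c)>=lo]
E
python3 - <<'E'
from h import *
for n in("top0","side0"):
    f=load(n);H=hsv(f);P=pts(f);print(n)
    inpl=(P[...,0]>250)&(P[...,0]<720)&(abs(P[...,1])<250)
    # plate: non-green within area -> world xy from rays at z=12
    m=inpl&(H[...,1]<60)&(H[...,2]>120)&(abs(P[...,2]-12)<8)
    cs=blobs(m,2000)
    for c in cs:
        w=ray(f,c[:,0,:],12)[:,:2].astype(np.float32)
        (c0,s,a)=cv2.minAreaRect(w);print("plate",c0,s,a,"depth z",np.median(P[m][:,2]))
    for nm,mm in dict(blue=inpl&(H[...,0]>100)&(H[...,0]<130)&(H[...,1]>120),orange=inpl&(H[...,0]>3)&(H[...,0]<18)&(H[...,1]>130),white=inpl&(P[...,2]>45)&(H[...,1]<50)&(H[...,2]>170),red=((H[...,0]<5)|(H[...,0]>174))&(H[...,1]>150)&(P[...,1]>200)&(P[...,2]>75)).items():
        for c in blobs(mm,12):
            k=np.zeros(mm.shape,np.uint8);cv2.drawContours(k,[c],-1,1,-1);q=P[(k>0)&(mm>0)]
            z=np.percentile(q[:,2],80);w=ray(f,c[:,0,:],z)[:,:2].astype(np.float32);R=cv2.minAreaRect(w)
            print(nm,np.round(np.median(q,0)),"z80",round(z),"rect",np.round(R[0]),np.round(R[1]),round(R[2],1))
E
```

```text
top0
plate (537.2445068359375, -15.579925537109375) (248.93614196777344, 338.68951416015625) 11.79683780670166 depth z 10.456430294340578
blue [557.  58.  29.] z80 32 rect [557.  57.] [14. 26.] 20.9
blue [631.   3.  30.] z80 33 rect [630.   3.] [11. 26.] 88.9
orange [460. -79.  55.] z80 57 rect [461. -79.] [51.  9.] 1.2
orange [535.  96.  56.] z80 58 rect [536.  95.] [52.  9.] 11.1
orange [561. -34.  56.] z80 57 rect [562. -35.] [52.  7.] 11.6
white [506.  16.  48.] z80 49 rect [505.  14.] [ 19. 149.] 11.9
white [ 536. -137.   48.] z80 49 rect [ 538. -139.] [17. 18.] 11.5
white [557. -74.  65.] z80 67 rect [558. -74.] [ 9. 11.] 88.0
white [557.   2.  56.] z80 58 rect [557.   1.] [55. 60.] 11.6
red [541. 401.  83.] z80 85 rect [532. 389.] [153. 145.] 89.0
red [797. 535.  97.] z80 99 rect [795. 535.] [25. 16.] 62.3
side0
plate (536.5509643554688, -11.506942749023438) (249.6001434326172, 345.2024841308594) 11.930842399597168 depth z 11.062435845491905
blue [558.  54.  30.] z80 33 rect [556.  58.] [15. 24.] 1.8
blue [629.   8.  28.] z80 31 rect [628.  11.] [26. 25.] 2.7
orange [532.  95.  57.] z80 59 rect [534.  98.] [53.  9.] 11.7
orange [560. -36.  56.] z80 58 rect [561. -34.] [60. 13.] 10.3
orange [458. -78.  50.] z80 56 rect [459. -74.] [36. 52.] 87.6
white [556.   7.  57.] z80 58 rect [556.   9.] [57. 67.] 13.1
white [506.  15.  48.] z80 49 rect [506.  11.] [ 18. 140.] 11.9
red [796. 534.  97.] z80 98 rect [793. 534.] [15.  5.] 2.8
red [524. 426.  83.] z80 84 rect [529. 394.] [154. 148.] 89.2
```

```bash
cat >> h.py <<'E'
from scipy.spatial.transform import Rotation as Ro
def go(x,y,z,ydir,n=8):
    """ydir: wanted world angle (deg) of tool y (mod 180); prints turn about tool z and shift in tool axes (after turn), fractions per row over n rows"""
    from rig import r
    s=r.sense(); yaw=np.degrees(s["tcp_rot"][2]); d=((yaw-90-ydir)+90)%180-90
    R=(Ro.from_euler("xyz",s["tcp_rot"])*Ro.from_euler("z",d,degrees=True)).as_matrix()
    v=R.T@(np.array([x,y,z])-s["eef_pos"])
    print("at",s["eef_pos"].round(1),"yaw",round(yaw,1),"turn deg",round(d,1),"q",s["qpos"].round(2),"t",round(s["clock"],2))
    print("turn/row",round(d/180/n,4),"total shift mm",v.round(1),"rows",(v/25).round(2),"per row",(v/25/n).round(3))
E
python3 -m inch '[[0,0,0.037,0,0,0,0],[0,0,0.037,0,0,0,0],[0,0,0.037,0,0,0,0],[0,0,0.037,0,0,0,0],[0,0,0.037,0,0,0,0],[0,0,0.037,0,0,0,0],[0,0,0.037,0,0,0,0],[0,0,0.037,0,0,0,0.4]]' 30; python3 -c "
from h import *
go(557,58,200,18,8)"
```

```text
clock: 0.77
eef_pos: [202.3, 591.1, 252.8]
tcp_rot: [-3.141, 0.001, 1.876]
contact_force: [-0.1, -0.5, 0.6]
opening: 0.883
grasp_force: 0.0
at [202.3 591.1 252.8] yaw 107.5 turn deg -0.5 q [ 1.24  0.35  1.63 -0.    1.16  0.93] t 0.77
turn/row -0.0004 total shift mm [-616.5  172.6   53.2] rows [-24.66   6.91   2.13] per row [-3.083  0.863  0.266]
```

```bash
A='';
python3 -m inch '[[0,0,0,-0.98,0.27,0.04,0.5],[0,0,0,-0.98,0.27,0.04,0.5],[0,0,0,-0.98,0.27,0.04,0.5],[0,0,0,-0.98,0.27,0.04,0.5],[0,0,0,-0.98,0.27,0.04,0.5],[0,0,0,-0.98,0.27,0.04,0.5],[0,0,0,-0.98,0.27,0.04,0.5],[0,0,0,-0.98,0.27,0.04,0.5]]' >/dev/null
python3 -m inch '[[0,0,0,-0.98,0.27,0.04,0.5],[0,0,0,-0.98,0.27,0.04,0.5],[0,0,0,-0.98,0.27,0.04,0.5],[0,0,0,-0.98,0.27,0.04,0.5],[0,0,0,-0.98,0.27,0.04,0.5],[0,0,0,-0.98,0.27,0.04,0.5],[0,0,0,-0.98,0.27,0.04,0.5],[0,0,0,-0.98,0.27,0.04,0.5]]'
python3 -m inch '[[0,0,0,-0.98,0.27,0.2,0.5],[0,0,0,-0.98,0.27,0.2,0.5],[0,0,0,-0.98,0.27,0.2,0.5],[0,0,0,-0.98,0.27,0.2,0.5],[0,0,0,-0.98,0.27,0.2,0.5],[0,0,0,-0.98,0.27,0.2,0.5],[0,0,0,-0.98,0.27,0.2,0.5],[0,0,0,-0.98,0.27,0.2,0.5]]'
python3 -m inch '[[0,0,0,-0.6,0.2,0,0.5],[0,0,0,0,0,0,0.5]]'
python3 - <<'E'
from h import *
go(557,58,100,18,4)
from rig import grab_frame
f=grab_frame("side");cv2.imwrite("pics/s1.png",cv2.resize(f["pixels"][120:330,200:420,::-1],None,fx=2.6,fy=2.6))
E
```

```text
clock: 2.1
eef_pos: [425.5, 250.0, 237.0]
tcp_rot: [-3.141, 0.0, 1.882]
contact_force: [0.7, 0.8, 0.5]
opening: 0.498
grasp_force: 0.0
clock: 2.77
eef_pos: [537.0, 79.9, 196.8]
tcp_rot: [-3.141, -0.0, 1.882]
contact_force: [0.3, -0.0, -0.0]
opening: 0.501
grasp_force: 0.0
clock: 2.93
eef_pos: [547.2, 66.1, 196.7]
tcp_rot: [-3.141, 0.001, 1.88]
contact_force: [0.2, 0.2, 0.3]
opening: 0.496
grasp_force: 0.0
at [547.2  66.1 196.7] yaw 107.7 turn deg -0.3 q [ 0.12  0.3   1.85 -0.    0.99 -0.19] t 2.93
turn/row -0.0004 total shift mm [-10.7   6.8  96.7] rows [-0.43  0.27  3.87] per row [-0.107  0.068  0.967]
```

View pics/s1.png

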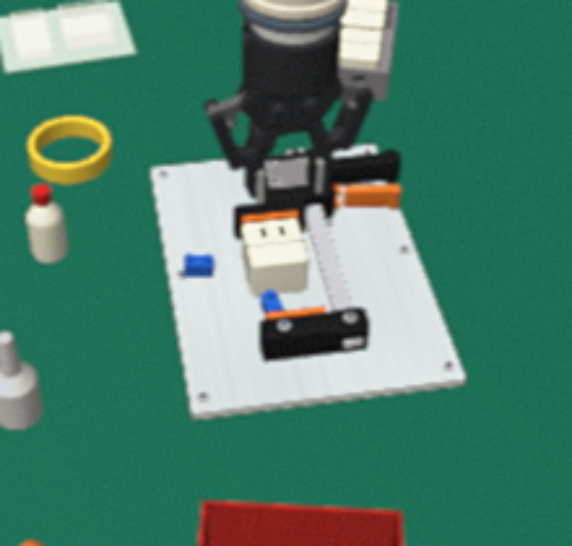

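The side crop shows the gripper over the plate with nothing touched. Offcut_a is at (270,302), between the housing and the far jaw. I'll go down over it.

```bash
python3 -m inch '[[0,0,0,-0.11,0.07,0.9,0.55],[0,0,0,-0.11,0.07,0.9,0.55],[0,0,0,-0.11,0.07,0.9,0.55],[0,0,0,-0.11,0.07,0.9,0.55],[0,0,0,0,0,0.9,0.6],[0,0,0,0,0,0.6,0.6],[0,0,0,0,0,0,0.6]]'
python3 -c "
from h import *
go(557,58,40,18,4)"
```

```text
clock: 3.57
eef_pos: [553.2, 60.8, 66.9]
tcp_rot: [-3.136, -0.001, 1.882]
contact_force: [-1.3, -0.2, -0.0]
opening: 0.401
grasp_force: 0.0
at [553.2  60.8  66.9] yaw 107.9 turn deg -0.1 q [ 0.11  0.5   1.91  0.    0.74 -0.21] t 3.57
turn/row -0.0002 total shift mm [-3.8  2.9 26.9] rows [-0.15  0.12  1.08] per row [-0.038  0.029  0.269]
```

```bash
python3 -m inch '[[0,0,0,-0.08,0.06,0.35,0.6],[0,0,0,-0.08,0.06,0.35,0.6],[0,0,0,0,0,0.3,0.6],[0,0,0,0,0,0.15,0.6],[0,0,0,0,0,0,0.6]]'
python3 -m inch '[[0,0,0,0,0,0,0.8],[0,0,0,0,0,0,1],[0,0,0,0,0,0,1],[0,0,0,0,0,0,1],[0,0,0,0,0,0,1]]' 25

```

```text
clock: 3.98
eef_pos: [559.7, 57.1, 40.4]
tcp_rot: [-3.141, -0.0, 1.882]
contact_force: [0.6, -0.6, -0.9]
opening: 0.4
grasp_force: 0.0
clock: 4.4
eef_pos: [560.3, 57.2, 41.4]
tcp_rot: [3.141, 0.0, 1.882]
contact_force: [0.2, -0.5, 1.9]
opening: 0.178
grasp_force: 27.6
```

```bash
python3 -m inch '[[0,0,0,0,0,-0.4,1],[0,0,0,0,0,-0.8,1],[0,0,0,0,0,-1,1],[0,0,0,0,0,-1,1],[0,0,0,0,0,-1,1],[0,0,0,0,0,-1,1],[0,0,0,0,0,-0.5,1]]'
python3 -c "
from h import *
go(531,391,170,18,14)"
```

```text
clock: 4.98
eef_pos: [561.2, 57.3, 187.4]
tcp_rot: [3.138, 0.001, 1.882]
contact_force: [0.6, -0.1, 0.2]
opening: 0.177
grasp_force: 27.3
at [561.2  57.3 187.4] yaw 107.8 turn deg -0.2 q [ 0.1   0.33  1.83 -0.    0.98 -0.21] t 4.98
turn/row -0.0001 total shift mm [326.7  74.3  17.4] rows [13.07  2.97  0.7 ] per row [0.934 0.212 0.05 ]
```

```bash
python3 -m inch '[[0,0,0,0.93,0.21,0,1],[0,0,0,0.93,0.21,0,1],[0,0,0,0.93,0.21,0,1],[0,0,0,0.93,0.21,0,1],[0,0,0,0.93,0.21,0,1],[0,0,0,0.93,0.21,0,1],[0,0,0,0.93,0.21,0,1],[0,0,0,0.93,0.21,0,1]]'
python3 -m inch '[[0,0,0,0.93,0.21,0,1],[0,0,0,0.93,0.21,0,1],[0,0,0,0.93,0.21,0,1],[0,0,0,0.93,0.21,0.3,1],[0,0,0,0.93,0.21,0.6,1],[0,0,0,0.5,0.1,0.9,1],[0,0,0,0,0,0.9,1],[0,0,0,0,0,0.9,1]]'
python3 -m inch '[[0,0,0,0,0,0.3,1],[0,0,0,0,0,0,1],[0,0,0,0,0,0,0.5],[0,0,0,0,0,0,0.5],[0,0,0,0,0,0,0.5],[0,0,0,0,0,0,0.5]]'
python3 -m inch '[[0,0,0,0,0,-0.8,0.5],[0,0,0,0,0,-1,0.5],[0,0,0,0,0,-1,0.5],[0,0,0,0,0,-1,0.5],[0,0,0,0,0,-0.5,0.5]]'
python3 - <<'E'
from h import *
go(630,5,150,90,14)
from rig import grab_frame
f=grab_frame("top");np.savez("pics/top1.npz",**f);H=hsv(f);P=pts(f)
mm=(H[...,0]>100)&(H[...,0]<130)&(H[...,1]>120)&(P[...,0]>350)&(P[...,0]<700)&(P[...,1]>-200)
for c in blobs(mm,4):
    w=ray(f,c[:,0,:],32)[:,:2].astype(np.float32);R=cv2.minAreaRect(w);print(c[:,0].mean(0),R)
E
```

```text
clock: 5.65
eef_pos: [542.8, 248.3, 184.4]
tcp_rot: [3.141, -0.0, 1.882]
contact_force: [0.9, -0.3, -0.0]
opening: 0.177
grasp_force: 27.3
clock: 6.32
eef_pos: [530.9, 379.6, 93.5]
tcp_rot: [3.141, -0.0, 1.883]
contact_force: [0.3, 0.7, -0.4]
opening: 0.177
grasp_force: 27.3
clock: 6.82
eef_pos: [531.8, 378.8, 87.5]
tcp_rot: [3.14, -0.001, 1.882]
contact_force: [0.1, -0.3, 0.7]
opening: 0.498
grasp_force: 0.0
clock: 7.23
eef_pos: [532.4, 379.2, 197.6]
tcp_rot: [3.137, -0.001, 1.882]
contact_force: [0.8, 0.8, 0.4]
opening: 0.501
grasp_force: 0.0
at [532.4 379.2 197.6] yaw 107.8 turn deg -72.2 q [ 0.62  0.45  1.62 -0.    1.07  0.31] t 7.23
turn/row -0.0286 total shift mm [ -97.5 -374.4   46.9] rows [ -3.9  -14.97   1.88] per row [-0.278 -1.07   0.134]
[116.61111111 235.05555556] ((551.8512573242188, 378.6278076171875), (20.306514739990234, 29.828014373779297), 17.898435592651367)
[283.5 197.5] ((630.1958618164062, 3.000847578048706), (11.447575569152832, 25.59763526916504), 88.89203643798828)
```

```bash
python3 -m inch '[[0,0,-0.0385,0,0,0,0.5],[0,0,-0.0385,0,0,0,0.5],[0,0,-0.0385,0,0,0,0.5],[0,0,-0.0385,0,0,0,0.5],[0,0,-0.0385,0,0,0,0.5],[0,0,-0.0385,0,0,0,0.5],[0,0,-0.0385,0,0,0,0.5],[0,0,-0.0385,0,0,0,0.5]]' >/dev/null
python3 -m inch '[[0,0,-0.0385,0,0,0,0.5],[0,0,-0.0385,0,0,0,0.5],[0,0,0,0,0,0,0.5]]'
python3 -c "
from h import *
go(630,4,150,89,16)"
```

```text
clock: 8.2
eef_pos: [530.8, 378.2, 192.7]
tcp_rot: [-3.141, -0.001, 3.097]
contact_force: [0.8, -0.6, 0.6]
opening: 0.501
grasp_force: 0.0
at [530.8 378.2 192.7] yaw 177.4 turn deg -1.6 q [ 0.62  0.45  1.63 -0.    1.06 -0.91] t 8.2
turn/row -0.0005 total shift mm [-105.8 -372.4   42.8] rows [ -4.23 -14.89   1.71] per row [-0.264 -0.931  0.107]
```

```bash
python3 -m inch '[[0,0,0,-0.26,-0.93,0,0.5],[0,0,0,-0.26,-0.93,0,0.5],[0,0,0,-0.26,-0.93,0,0.5],[0,0,0,-0.26,-0.93,0,0.5],[0,0,0,-0.26,-0.93,0,0.5],[0,0,0,-0.26,-0.93,0,0.5],[0,0,0,-0.26,-0.93,0,0.5],[0,0,0,-0.26,-0.93,0,0.5]]' >/dev/null
python3 -m inch '[[0,0,0,-0.26,-0.93,0,0.5],[0,0,0,-0.26,-0.93,0,0.5],[0,0,0,-0.26,-0.93,0,0.5],[0,0,0,-0.26,-0.93,0,0.5],[0,0,0,-0.26,-0.93,0.2,0.5],[0,0,0,-0.26,-0.93,0.4,0.5],[0,0,0,-0.26,-0.93,0.6,0.5],[0,0,0,-0.26,-0.9,0.6,0.5]]'
python3 -m inch '[[0,0,0,0,0,0.8,0.5],[0,0,0,0,0,0.8,0.6],[0,0,0,0,0,0.6,0.6],[0,0,0,0,0,0,0.6]]'
python3 -c "
from h import *
go(630,4,38,89,4)"
```

```text
clock: 9.53
eef_pos: [616.6, 1.2, 148.0]
tcp_rot: [3.142, 0.001, 3.087]
contact_force: [0.7, 0.3, -0.5]
opening: 0.497
grasp_force: 0.0
clock: 9.87
eef_pos: [613.9, 2.1, 90.0]
tcp_rot: [-3.141, -0.006, 3.087]
contact_force: [-0.9, -0.3, 0.1]
opening: 0.404
grasp_force: 0.0
at [613.9   2.1  90. ] yaw 176.9 turn deg -2.1 q [ 0.    0.53  1.77  0.    0.85 -1.52] t 9.87
turn/row -0.003 total shift mm [-16.3   2.1  51.9] rows [-0.65  0.09  2.08] per row [-0.163  0.021  0.519]
```

```bash
python3 -m inch '[[0,0,-0.006,-0.35,0.05,0,0.6],[0,0,-0.006,-0.3,0.05,0.5,0.6],[0,0,0,0,0,0.7,0.6],[0,0,0,0,0,0.5,0.6],[0,0,0,0,0,0.35,0.6],[0,0,0,0,0,0,0.6]]'
python3 -m inch '[[0,0,0,0,0,0,0.8],[0,0,0,0,0,0,1],[0,0,0,0,0,0,1],[0,0,0,0,0,0,1],[0,0,0,0,0,0,1]]'

```

```text
clock: 10.37
eef_pos: [631.8, 4.4, 40.9]
tcp_rot: [-3.142, -0.002, 3.129]
contact_force: [-0.8, -0.3, -0.6]
opening: 0.403
grasp_force: 0.0
clock: 10.78
eef_pos: [633.1, 4.3, 43.0]
tcp_rot: [-3.142, 0.001, 3.129]
contact_force: [-0.3, -0.7, 2.4]
opening: 0.177
grasp_force: 28.1
```

```bash
python3 -m inch '[[0,0,0,0,0,-0.4,1],[0,0,0,0,0,-0.8,1],[0,0,0,0,0,-1,1],[0,0,0,0,0,-1,1],[0,0,0,0,0,-1,1],[0,0,0,0.25,0.5,-0.9,1],[0,0,0,0.25,0.95,-0.5,1],[0,0,0,0.25,0.95,0,1]]' >/dev/null
python3 -m inch '[[0,0,0,0.25,0.95,0,1],[0,0,0,0.25,0.95,0,1],[0,0,0,0.25,0.95,0,1],[0,0,0,0.25,0.95,0,1],[0,0,0,0.25,0.95,0,1],[0,0,0,0.25,0.95,0,1],[0,0,0,0.25,0.95,0,1],[0,0,0,0.25,0.95,0,1]]'
python3 -m inch '[[0,0,0,0.25,0.95,0,1],[0,0,0,0.25,0.95,0,1],[0,0,0,0.25,0.95,0,1],[0,0,0,0.25,0.95,0,1],[0,0,0,0.25,0.95,0,1],[0,0,0,0,0,0,1]]'
python3 -c "
from h import *
go(535,391,87,89,4)"
```

```text
clock: 12.12
eef_pos: [566.6, 256.3, 183.3]
tcp_rot: [3.141, 0.001, 3.129]
contact_force: [0.0, 0.9, 0.3]
opening: 0.177
grasp_force: 27.8
clock: 12.62
eef_pos: [536.3, 378.1, 183.3]
tcp_rot: [3.139, 0.001, 3.131]
contact_force: [-0.3, -0.2, 0.2]
opening: 0.176
grasp_force: 27.8
at [536.3 378.1 183.3] yaw 179.4 turn deg 0.4 q [ 0.61  0.47  1.62  0.    1.05 -0.95] t 12.62
turn/row 0.0006 total shift mm [ 1.6 12.6 96.4] rows [0.06 0.51 3.85] per row [0.016 0.126 0.964]
```

```bash
python3 -m inch '[[0,0,0,0,0.25,0.7,1],[0,0,0,0,0.25,0.95,1],[0,0,0,0,0,0.95,1],[0,0,0,0,0,0.95,1],[0,0,0,0,0,0.3,1],[0,0,0,0,0,0,1],[0,0,0,0,0,0,0.5],[0,0,0,0,0,0,0.5]]'
python3 -m inch '[[0,0,0,0,0,0,0.5],[0,0,0,0,0,0,0.5],[0,0,0,0,0,-0.8,0.5],[0,0,0,0,0,-1,0.5],[0,0,-0.035,0,0,-1,0.5],[0,0,-0.035,0,0,-1,0.5],[0,0,0,0,0,-0.5,0.2],[0,0,0,0,0,0,0]]'
python3 - <<'E'
from h import *
go(470.4,-102,190,101.8,20)
from rig import grab_frame
f=grab_frame("top");cv2.imwrite("pics/top2.png",f["pixels"][:,:,::-1])
E
```

```text
clock: 13.28
eef_pos: [538.4, 387.2, 87.8]
tcp_rot: [3.14, 0.002, 3.129]
contact_force: [-0.9, 1.0, 1.2]
opening: 0.451
grasp_force: 0.0
clock: 13.95
eef_pos: [539.1, 387.9, 197.5]
tcp_rot: [3.139, 0.006, -2.938]
contact_force: [0.7, 0.4, -0.9]
opening: 0.768
grasp_force: 0.0
at [539.1 387.9 197.5] yaw -168.3 turn deg -0.1 q [ 0.62  0.46  1.6   0.    1.07 -1.15] t 13.95
turn/row -0.0 total shift mm [ 167.4 -465.5    5.4] rows [  6.7  -18.62   0.22] per row [ 0.335 -0.931  0.011]
```

View pics/top2.png

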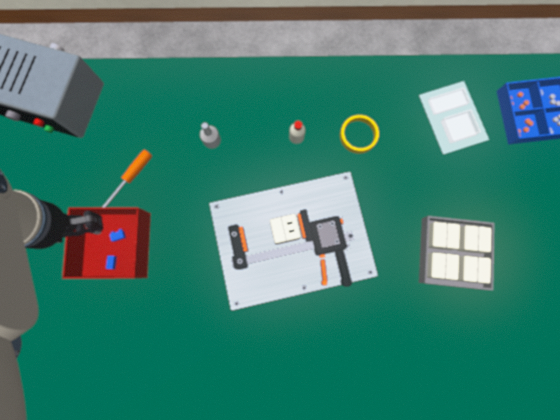

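Both blue offcuts are in the bin, at (116,235) and (110,262), and the plate is clear. Next I move above the grip and trigger.

```bash
python3 -m inch '[[0,0,0,0.34,-0.94,0,0],[0,0,0,0.34,-0.94,0,0],[0,0,0,0.34,-0.94,0,0],[0,0,0,0.34,-0.94,0,0],[0,0,0,0.34,-0.94,0,0],[0,0,0,0.34,-0.94,0,0],[0,0,0,0.34,-0.94,0,0],[0,0,0,0.34,-0.94,0,0]]' >/dev/null
python3 -m inch '[[0,0,0,0.34,-0.94,0,0],[0,0,0,0.34,-0.94,0,0],[0,0,0,0.34,-0.94,0,0],[0,0,0,0.34,-0.94,0,0],[0,0,0,0.34,-0.94,0,0],[0,0,0,0.34,-0.94,0,0],[0,0,0,0.34,-0.94,0,0],[0,0,0,0.34,-0.94,0,0]]' >/dev/null
python3 -m inch '[[0,0,0,0.34,-0.94,0,0],[0,0,0,0.34,-0.94,0,0],[0,0,0,0.34,-0.94,0,0],[0,0,0,0.34,-0.94,0,0],[0,0,0,0,0,0.5,0],[0,0,0,0,0,0.8,0],[0,0,0,0,0,0.8,0],[0,0,0,0,0,0,0]]'
python3 - <<'E'
from h import *
go(470.4,-102,90,101.8,4)
from rig import grab_frame
for n in("side","top"):
    f=grab_frame(n);np.savez(f"pics/{n}3.npz",**f)
    cv2.imwrite(f"pics/{n}3.png",cv2.resize(f["pixels"][120:330,200:420,::-1],None,fx=2.6,fy=2.6))
E
```

```text
clock: 16.0
eef_pos: [464.7, -107.7, 136.9]
tcp_rot: [3.138, -0.007, -2.938]
contact_force: [-1.1, 0.5, -1.0]
opening: 1.005
grasp_force: 0.0
at [ 464.7 -107.7  136.9] yaw -168.3 turn deg -0.1 q [-0.23  0.28  2.04  0.    0.82 -2.01] t 16.0
turn/row -0.0002 total shift mm [-7.1  4.3 46.9] rows [-0.28  0.17  1.88] per row [-0.071  0.043  0.469]
```

View pics/side3.png

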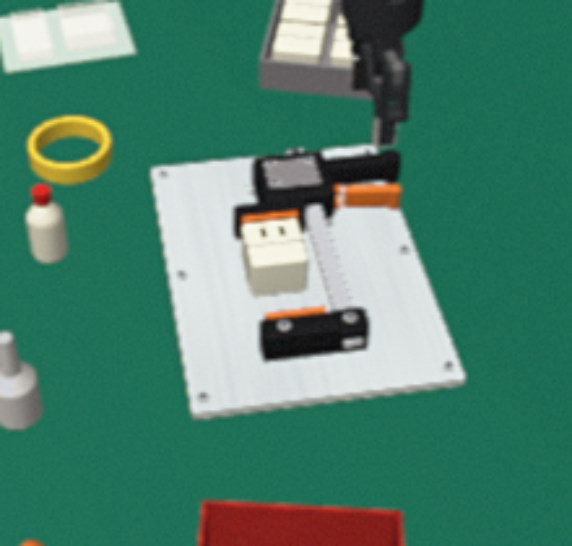

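The side crop shows the fingers above the grip (365,165) and the orange blade (370,195), with nothing in the way. I'll descend around both with the fingers open.

```bash
python3 -m inch '[[0,0,0,-0.14,0.09,0,0],[0,0,0,-0.14,0.09,0.3,0],[0,0,0,0,0,0.7,0],[0,0,0,0,0,0.8,0],[0,0,0,0,0,0.8,0],[0,0,0,0,0,0.6,0],[0,0,0,0,0,0.4,0],[0,0,0,0,0,0,0]]'
python3 - <<'E'
from h import *
go(470.4,-102,45,101.8,4)
f=load("top3");H=hsv(f);P=pts(f)
# ratio of gap: fixture-frame coordinates of the pad, housing, grip, blade
c,s=np.cos(.206),np.sin(.206)
Q=P-[537,-14.5,0];X=c*Q[...,0]+s*Q[...,1];Y=-s*Q[...,0]+c*Q[...,1]
o=(H[...,0]>3)&(H[...,0]<18)&(H[...,1]>130)&(abs(X)<140)&(abs(Y)<170)
for b in blobs(o,12):
    k=np.zeros(o.shape,np.uint8);cv2.drawContours(k,[b],-1,1,-1);k=(k>0)
    print("orange",np.percentile(X[k],[5,95]).round(1),np.percentile(Y[k],[5,50,95]).round(1),np.median(P[k][:,2]).round(1))
d=(H[...,2]<70)&(P[...,2]>35)&(abs(X)<140)&(abs(Y)<170)
for b in blobs(d,30):
    k=np.zeros(o.shape,np.uint8);cv2.drawContours(k,[b],-1,1,-1);k=(k>0)
    print("dark",np.percentile(X[k],[5,95]).round(1),np.percentile(Y[k],[5,50,95]).round(1),np.median(P[k][:,2]).round(1))
E
```

```text
clock: 16.77
eef_pos: [473.3, -101.8, 49.7]
tcp_rot: [3.141, -0.002, -2.934]
contact_force: [-0.8, 0.2, 0.4]
opening: 1.003
grasp_force: 0.0
at [ 473.3 -101.8   49.7] yaw -168.1 turn deg 0.1 q [-0.22  0.45  2.08  0.    0.62 -1.99] t 16.77
turn/row 0.0001 total shift mm [2.8 0.4 4.7] rows [0.11 0.02 0.19] per row [0.028 0.004 0.047]
orange [-2.7 45. ] [103.6 107.3 111.6] 55.8
orange [-3.3 44.1] [-27.9 -25.1 -22.4] 55.8
dark [-35.7  24.4] [114.1 122.9 132.8] 58.7
```

```bash
python3 -m inch '[[0,0,0,0.1,0,0.15,0.25],[0,0,0,0,0,0,0.28],[0,0,0,0,0,0,0.28],[0,0,0,0,0,0,0.28]]' 40
python3 -m inch '[[0,0,0,0,-0.05,0,0.34],[0,0,0,0,-0.05,0,0.37],[0,0,0,0,-0.04,0,0.40],[0,0,0,0,0,0,0.40],[0,0,0,0,0,0,0.40]]'

```

```text
clock: 17.1
eef_pos: [471.9, -103.0, 48.0]
tcp_rot: [-3.141, 0.001, -2.934]
contact_force: [0.4, 0.0, -0.1]
opening: 0.72
grasp_force: 0.0
clock: 17.52
eef_pos: [473.0, -107.2, 48.4]
tcp_rot: [-3.14, 0.002, -2.934]
contact_force: [-1.5, -6.4, 7.4]
opening: 0.602
grasp_force: 6.6
```

```bash
python3 -m inch '[[0,0,0,0,-0.06,0,0.40],[0,0,0,0,0,0,0.40],[0,0,0,0,0,0,0.40]]'
python3 -m inch '[[0,0,0,0,-0.06,0,0.40],[0,0,0,0,0,0,0.40],[0,0,0,0,0,0,0.40]]'

```

```text
clock: 17.77
eef_pos: [472.7, -107.6, 47.6]
tcp_rot: [3.141, 0.001, -2.935]
contact_force: [1.5, 3.5, 3.0]
opening: 0.599
grasp_force: 1.7
clock: 18.02
eef_pos: [472.7, -109.1, 47.3]
tcp_rot: [3.141, 0.0, -2.934]
contact_force: [0.2, 3.4, 2.4]
opening: 0.598
grasp_force: 1.9
```

```bash
python3 -m inch '[[0,0,0,0,-0.075,0,0.44],[0,0,0,0,-0.075,0,0.485],[0,0,0,0,-0.075,0,0.53],[0,0,0,0,-0.075,0,0.57],[0,0,0,0,0,0,0.57],[0,0,0,0,0,0,0.57]]'
python3 - <<'E'
from h import *
from rig import grab_frame
f=grab_frame("top");np.savez("pics/top4.npz",**f);f=grab_frame("side");np.savez("pics/side4.npz",**f)
E
cat >> h.py <<'E'
def jaw(f):
    """fixture y of far pad / jaw from colour+depth; housing too"""
    H=hsv(f);P=pts(f);c,s=np.cos(.206),np.sin(.206)
    Q=P-[537,-14.5,0];X=c*Q[...,0]+s*Q[...,1];Y=-s*Q[...,0]+c*Q[...,1]
    hi=(P[...,2]>48)&(P[...,2]<66)&(X>-5)&(X<48)
    o=(H[...,0]>3)&(H[...,0]<18)&(H[...,1]>130)&hi&(Y>30)&(Y<140)
    d=(H[...,2]<70)&(P[...,2]>45)&(P[...,2]<70)&(X>-38)&(X<58)&(Y>30)&(Y<170)
    w=(H[...,1]<60)&(H[...,2]>150)&hi&(P[...,2]>52)&(Y>-30)&(Y<60)
    for n,m in(("pad",o),("jaw",d),("housing",w)):
        if m.sum()>15: print(n,m.sum(),"Y 3/50/97%",np.percentile(Y[m],[3,50,97]).round(1),"z",np.median(P[m][:,2]).round(1))
E
python3 - <<'E'
from h import *
for n in("top0","top4","side0","side4"): print(n);jaw(load(n))
E
```

```text
clock: 18.52
eef_pos: [473.7, -116.3, 47.2]
tcp_rot: [3.141, -0.001, -2.934]
contact_force: [-1.4, 7.2, 4.6]
opening: 0.433
grasp_force: 3.4
top0
pad 99 Y 3/50/97% [103.3 107.4 111.5] z 56.4
jaw 47 Y 3/50/97% [114.6 128.9 134.8] z 58.3
housing 638 Y 3/50/97% [-16.3  11.6  39.2] z 56.5
top4
pad 95 Y 3/50/97% [89.8 94.  97.8] z 55.9
jaw 149 Y 3/50/97% [ 99.6 111.7 120.8] z 58.4
housing 631 Y 3/50/97% [-16.5  12.   39.2] z 56.3
side0
pad 62 Y 3/50/97% [103.7 108.3 114.9] z 57.0
jaw 346 Y 3/50/97% [114.9 131.6 138.7] z 57.8
housing 357 Y 3/50/97% [-14.6  16.2  41.7] z 56.8
side4
pad 59 Y 3/50/97% [ 90.1  94.8 101.6] z 57.6
jaw 341 Y 3/50/97% [100.8 117.4 124.7] z 57.5
housing 352 Y 3/50/97% [-13.9  15.2  40.6] z 56.9
```

```bash
python3 -m inch '[[0,0,0,0,0.1,0,0.51],[0,0,0,0,0.1,0,0.45],[0,0,0,0,0.1,0,0.39],[0,0,0,0,0.1,0,0.33],[0,0,0,0,0.1,0,0.27],[0,0,0,0,0,0,0.27],[0,0,0,0,0,0,0.27]]'
python3 -m inch '[[0,0,0,0,-0.1,0,0.33],[0,0,0,0,-0.1,0,0.39],[0,0,0,0,-0.1,0,0.45],[0,0,0,0,-0.1,0,0.51],[0,0,0,0,-0.1,0,0.57],[0,0,0,0,0,0,0.57],[0,0,0,0,0,0,0.57]]'
python3 - <<'E'
from h import *
from rig import grab_frame
jaw(grab_frame("top"));jaw(grab_frame("side"))
E
```

```text
clock: 19.2
eef_pos: [471.9, -104.4, 47.4]
tcp_rot: [-3.141, 0.0, -2.934]
contact_force: [-0.5, -0.9, 0.5]
opening: 0.738
grasp_force: 0.0
clock: 19.78
eef_pos: [473.9, -116.5, 47.3]
tcp_rot: [3.141, -0.001, -2.935]
contact_force: [-1.4, 6.4, 5.1]
opening: 0.43
grasp_force: 3.3
pad 91 Y 3/50/97% [75.7 79.7 83.5] z 56.5
jaw 74 Y 3/50/97% [ 85.6  98.4 106.3] z 58.4
housing 636 Y 3/50/97% [-16.6  11.8  39.4] z 56.3
pad 70 Y 3/50/97% [74.3 79.7 87.5] z 57.3
jaw 337 Y 3/50/97% [ 87.4 103.3 110.1] z 57.4
housing 358 Y 3/50/97% [-14.4  17.2  41.1] z 56.7
```

```bash
for i in 1; do python3 -m inch '[[0,0,0,0,0.1,0,0.51],[0,0,0,0,0.1,0,0.45],[0,0,0,0,0.1,0,0.39],[0,0,0,0,0.1,0,0.33],[0,0,0,0,0.1,0,0.27],[0,0,0,0,0,0,0.27],[0,0,0,0,0,0,0.27]]'; done
python3 -m inch '[[0,0,0,0,-0.1,0,0.33],[0,0,0,0,-0.1,0,0.39],[0,0,0,0,-0.1,0,0.45],[0,0,0,0,-0.1,0,0.51],[0,0,0,0,-0.1,0,0.57],[0,0,0,0,0,0,0.57],[0,0,0,0,0,0,0.57]]'
python3 - <<'E'
from h import *
from rig import grab_frame
jaw(grab_frame("top"));jaw(grab_frame("side"))
E
```

```text
clock: 20.47
eef_pos: [472.0, -104.4, 47.4]
tcp_rot: [-3.141, 0.001, -2.934]
contact_force: [0.2, -0.2, 0.1]
opening: 0.735
grasp_force: 0.0
clock: 21.05
eef_pos: [473.9, -116.5, 47.3]
tcp_rot: [3.141, -0.001, -2.935]
contact_force: [-2.4, 6.3, 3.9]
opening: 0.429
grasp_force: 3.3
pad 88 Y 3/50/97% [61.5 65.3 69. ] z 56.0
jaw 34 Y 3/50/97% [71.9 86.1 92. ] z 58.5
housing 644 Y 3/50/97% [-16.5  12.2  39.8] z 56.2
pad 64 Y 3/50/97% [60.  65.5 73.5] z 57.2
jaw 330 Y 3/50/97% [73.  89.3 95.7] z 57.8
housing 356 Y 3/50/97% [-13.3  17.   41.4] z 57.0
```

```bash
python3 -m inch '[[0,0,0,0,0.1,0,0.51],[0,0,0,0,0.1,0,0.45],[0,0,0,0,0.1,0,0.39],[0,0,0,0,0.1,0,0.33],[0,0,0,0,0.1,0,0.27],[0,0,0,0,0,0,0.27],[0,0,0,0,0,0,0.27]]'
python3 -m inch '[[0,0,0,0,-0.1,0,0.33],[0,0,0,0,-0.1,0,0.39],[0,0,0,0,-0.1,0,0.45],[0,0,0,0,-0.1,0,0.51],[0,0,0,0,-0.1,0,0.57],[0,0,0,0,0,0,0.57],[0,0,0,0,0,0,0.57]]'
python3 - <<'E'
from h import *
from rig import grab_frame
jaw(grab_frame("top"));f=grab_frame("side");jaw(f)
cv2.imwrite("pics/s5.png",cv2.resize(f["pixels"][150:280,240:400,::-1],None,fx=4,fy=4))
E
```

```text
clock: 21.73
eef_pos: [472.0, -104.4, 47.5]
tcp_rot: [-3.141, 0.001, -2.934]
contact_force: [-0.5, 0.4, -1.3]
opening: 0.732
grasp_force: 0.0
clock: 22.32
eef_pos: [473.9, -116.5, 47.3]
tcp_rot: [3.141, -0.001, -2.935]
contact_force: [-2.0, 6.9, 4.6]
opening: 0.425
grasp_force: 3.3
pad 86 Y 3/50/97% [47.4 51.2 54.8] z 55.9
housing 639 Y 3/50/97% [-16.7  12.1  39.5] z 56.4
pad 60 Y 3/50/97% [46.1 50.8 57.6] z 57.4
jaw 325 Y 3/50/97% [57.9 74.1 82.2] z 57.3
housing 346 Y 3/50/97% [-14.6  15.   40.5] z 56.8
```

View pics/s5.png

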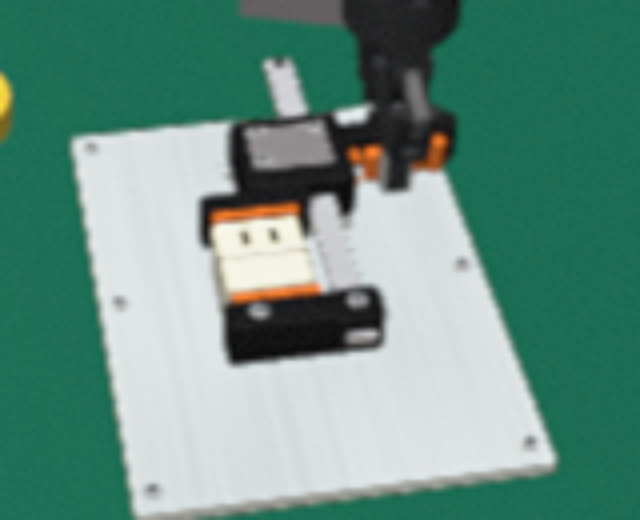

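The side crop shows the pad's orange strip at (275,293), almost touching the housing face at (270,285). The jaw strip is at (255,213) and the hand is around the blade. Roughly 6 mm of gap is left, so this is the last stroke and I'll take it in stages.

```bash
python3 -m inch '[[0,0,0,0,0.1,0,0.51],[0,0,0,0,0.1,0,0.45],[0,0,0,0,0.1,0,0.39],[0,0,0,0,0.1,0,0.33],[0,0,0,0,0.1,0,0.27],[0,0,0,0,0,0,0.27],[0,0,0,0,0,0,0.27]]'
python3 -m inch '[[0,0,0,0,-0.1,0,0.33],[0,0,0,0,-0.1,0,0.39],[0,0,0,0,-0.1,0,0.45],[0,0,0,0,0,0,0.45],[0,0,0,0,0,0,0.45]]'
python3 -m inch '[[0,0,0,0,-0.034,0,0.47],[0,0,0,0,0,0,0.47],[0,0,0,0,0,0,0.47]]'
python3 -m inch '[[0,0,0,0,-0.034,0,0.49],[0,0,0,0,0,0,0.49],[0,0,0,0,0,0,0.49]]'
python3 - <<'E'
from h import *
from rig import grab_frame
jaw(grab_frame("top"));jaw(grab_frame("side"))
E
```

```text
clock: 23.0
eef_pos: [472.0, -104.4, 47.5]
tcp_rot: [-3.141, 0.001, -2.934]
contact_force: [0.2, 0.3, 0.2]
opening: 0.729
grasp_force: 0.0
clock: 23.42
eef_pos: [472.9, -111.7, 47.3]
tcp_rot: [3.141, -0.001, -2.935]
contact_force: [-1.8, 4.9, 4.4]
opening: 0.553
grasp_force: 2.8
clock: 23.67
eef_pos: [473.0, -112.3, 47.3]
tcp_rot: [3.141, -0.001, -2.935]
contact_force: [-1.6, 6.2, 4.6]
opening: 0.533
grasp_force: 3.3
clock: 23.92
eef_pos: [473.1, -113.1, 47.3]
tcp_rot: [3.141, -0.001, -2.935]
contact_force: [-2.7, 6.8, 5.4]
opening: 0.51
grasp_force: 3.6
pad 82 Y 3/50/97% [40.4 44.  47.7] z 56.2
housing 622 Y 3/50/97% [-18.6   9.2  36.4] z 56.3
pad 49 Y 3/50/97% [40.7 45.3 52.5] z 57.5
jaw 325 Y 3/50/97% [51.4 67.7 75.2] z 57.6
housing 327 Y 3/50/97% [-17.5  10.7  35.9] z 57.0
```

```bash
python3 -m inch '[[0,0,0,0,-0.034,0,0.51],[0,0,0,0,0,0,0.51],[0,0,0,0,0,0,0.51]]'
python3 -m inch '[[0,0,0,0,-0.034,0,0.53],[0,0,0,0,0,0,0.53],[0,0,0,0,0,0,0.53]]'
python3 - <<'E'
from h import *
from rig import grab_frame
jaw(grab_frame("top"));jaw(grab_frame("side"))
E
```

```text
clock: 24.27
eef_pos: [473.2, -113.8, 47.3]
tcp_rot: [3.14, -0.001, -2.935]
contact_force: [-2.6, 7.5, 6.0]
opening: 0.493
grasp_force: 4.1
clock: 24.52
eef_pos: [473.3, -114.4, 47.3]
tcp_rot: [3.14, -0.001, -2.935]
contact_force: [-2.0, 8.7, 5.9]
opening: 0.473
grasp_force: 4.9
pad 72 Y 3/50/97% [39.9 43.  46.1] z 56.2
housing 627 Y 3/50/97% [-19.    8.9  36.1] z 56.4
pad 46 Y 3/50/97% [40.3 42.9 49.6] z 57.3
jaw 316 Y 3/50/97% [50.4 66.3 73.7] z 57.7
housing 327 Y 3/50/97% [-17.4  11.5  36. ] z 57.1
```

```bash
python3 -m inch '[[0,0,0,0,-0.034,0,0.55],[0,0,0,0,0,0,0.55],[0,0,0,0,0,0,0.55]]'
python3 -m inch '[[0,0,0,0,-0.034,0,0.57],[0,0,0,0,0,0,0.57],[0,0,0,0,0,0,0.57]]'
python3 - <<'E'
from h import *
from rig import grab_frame
jaw(grab_frame("top"));jaw(grab_frame("side"))
E
```

```text
clock: 24.87
eef_pos: [473.4, -115.0, 47.4]
tcp_rot: [3.14, -0.001, -2.935]
contact_force: [-3.0, 10.9, 8.3]
opening: 0.447
grasp_force: 5.9
clock: 25.12
eef_pos: [473.5, -115.6, 47.4]
tcp_rot: [3.139, -0.001, -2.935]
contact_force: [-3.1, 13.8, 8.8]
opening: 0.431
grasp_force: 6.8
pad 67 Y 3/50/97% [39.7 42.5 45.5] z 56.3
housing 639 Y 3/50/97% [-18.9   9.2  36.8] z 56.3
pad 46 Y 3/50/97% [39.5 43.3 50.5] z 57.4
jaw 318 Y 3/50/97% [49.9 65.8 72.5] z 57.6
housing 331 Y 3/50/97% [-17.9  11.1  36.3] z 57.0
```

```bash
python3 -m inch '[[0,0,0,0,-0.03,0,0.585],[0,0,0,0,0,0,0.585],[0,0,0,0,0,0,0.585],[0,0,0,0,0,0,0.585]]'
python3 - <<'E'
from h import *
from rig import grab_frame
jaw(grab_frame("top"));f=grab_frame("side");jaw(f)
cv2.imwrite("pics/s6.png",cv2.resize(f["pixels"][150:280,240:400,::-1],None,fx=4,fy=4))
E
```

```text
clock: 25.55
eef_pos: [473.6, -116.2, 47.4]
tcp_rot: [3.139, -0.001, -2.935]
contact_force: [-1.5, 14.5, 9.8]
opening: 0.414
grasp_force: 7.6
pad 66 Y 3/50/97% [39.7 42.5 45.4] z 56.5
housing 634 Y 3/50/97% [-19.    9.1  36.5] z 56.4
pad 46 Y 3/50/97% [38.4 44.1 51.2] z 57.7
jaw 311 Y 3/50/97% [49.8 65.3 72.3] z 57.5
housing 329 Y 3/50/97% [-16.9  11.3  36.2] z 57.0
```

View pics/s6.png

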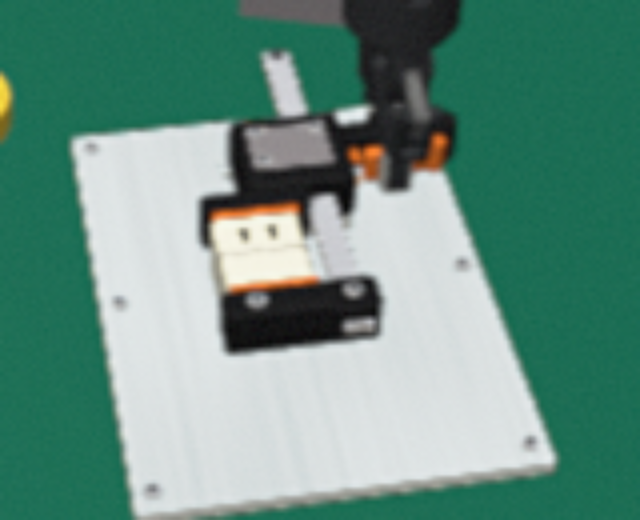

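The crop shows the housing clamped: the pad strip at (270,286) has thinned and the housing sits against the jaw strip at (255,212). The force puts the pad at about 3 mm pressed in. I'll check that it holds steady, then hand in.

```bash
python3 -m inch '[[0,0,0,0,0,0,0.585],[0,0,0,0,0,0,0.585],[0,0,0,0,0,0,0.585],[0,0,0,0,0,0,0.585],[0,0,0,0,0,0,0.585],[0,0,0,0,0,0,0.585],[0,0,0,0,0,0,0.585],[0,0,0,0,0,0,0.585]]'
python3 - <<'E'
from h import *
from rig import r,grab_frame
jaw(grab_frame("top"))
print(r.sign_off())
E
```

```text
clock: 26.32
eef_pos: [473.5, -116.1, 47.4]
tcp_rot: [3.139, -0.001, -2.935]
contact_force: [-3.7, 15.0, 9.0]
opening: 0.419
grasp_force: 7.6
pad 66 Y 3/50/97% [39.7 42.5 45.4] z 56.2
housing 632 Y 3/50/97% [-18.9   8.9  36.3] z 56.4
the job is handed in; nothing more can be done
None
```

Both offcuts are in the scrap bin, and five squeezes brought the pad onto the housing, which now presses against the fixed jaw with the pad pressed in about 3 mm; I handed the job in at about 26 s with the trigger held squeezed and the push steady at about 15 N.

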